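Set the safety ruler against two sprung stops

TASK

Get the blank panel ready for scribing: fetch the aluminium safety ruler from the rubber mat, lay it flat on the panel short of the two stops, then slide it up by feel until its graduated edge bears lightly on the sprung plungers of both stops at once, with both stops within its length. Let go and leave it lying flat and touching both plungers; do not ram the stops, and leave the other things on the bench where they are.

Things in the scene. Friction and masses are not known exactly. Their poses are not given: they have to be found in the camera images.
- ruler_mid (a point): Aluminium safety ruler, 0.2 to 0.43 kg, loose, flat on the rubber mat at the start: base 200 (its y) x 50 (x) x 8 mm, with an upright lengthwise grip rib along its middle, 12 mm thick (x), 150 long (y), 30 above the base (38 mm in all). Point: its centre, 19 mm above the underside. z up; x to the graduated edge (black ticks, 25 mm from centre), at the start facing roughly away from the robot.
- ruler: The same ruler, its origin at the centre of its underside, same axes. Pushed flat along the panel it drags with 1.5 to 5 N. Pushed midway between the stops it turns on the first plunger it meets, but rubbing may jam it there: push again nearer each stop in turn (still between them) to a steady 10 to 14 N (not a passing jolt). Let go, friction holds it against the springs.
- panel: Grey blank panel on plywood, fixed, 250 (its x) x 280 mm (y), 18 mm thick; origin at the centre of its underside, z up, x away from the robot. It lies left or right of the middle, the rubber mat (250 x 280, 3 mm thick) on the other side. Its half towards the robot is free; the stops and a few things stand along its far edge.
- screwdriver: Bystander: screwdriver lying along the far side of the rubber mat, about 180 mm long; do not disturb.
- wrench: Bystander: steel wrench lying next to the screwdriver on the mat, about 150 mm long; do not disturb.
- tape_roll: Bystander: paper tape ring, 52 mm diameter, 18 mm tall, on the panel between the stop blocks; do not disturb.
- flux_jar: Bystander: small jar, 38 mm diameter, 50 mm tall, on the panel's far left corner beside a stop; do not disturb.
- hammer: Bystander: hammer lying on the bench at the right; do not disturb.
- spray_can: Bystander: can, 56 mm diameter, 150 mm tall, at the left of the bench; do not disturb.
- stop_left: Fixed steel stop block on the panel's far part, +y half: 40 (its x) x 30 (y) x 24 mm; origin at the centre of its underside, on the panel's top; axes as the panel's. From its front face (-x side) a level round plunger, 10 mm thick, round nose, stands out towards the robot at 6 mm height: 15 to 37 mm, set differently each time and not told. Lightly sprung: 0.25 N/mm over 5 mm, then solid.
- stop_right: The same kind of stop in the panel's -y half, its plunger set to another length (15 to 37 mm, not told); the stops stand 110 to 150 mm apart along the panel's y, so the line through the plunger noses is askew by an unknown angle.
Things that resemble listed ones, but are neither listed nor needed, are in the scene too. What is shaped like the ruler but brown or yellow is not meant.

How it is judged:
On the way, in this order (a step that is already met when the one before it is completed fails the run):
1. the ruler lies flat on the panel, touching neither stop yet (z of ruler in the frame of panel between 0.015 and 0.021 m and angle between ruler's own z axis and vertical below 0.05 rad and contact force between ruler and panel above 0.3 N and contact force between ruler and stop_left below 0.02 N and contact force between ruler and stop_right below 0.02 N), for 0.1 s.
2. the ruler's graduated edge presses on both stops' plungers at once (contact force between ruler and stop_left above 0.15 N and contact force between ruler and stop_right above 0.15 N and x of each of stop_left, stop_right in the frame of ruler above 0.03 m), for 0.1 s.
At the end, for the whole second after the job is handed in: The ruler lies flat and still on the panel, let go, its graduated edge touching the plungers of both stops (over 0.05 N on each), both stops within its 200 mm length (z of ruler in the frame of panel between 0.015 and 0.021 m and angle between ruler's own z axis and vertical below 0.05 rad and linear speed of ruler below 0.01 m/s and contact force between ruler and stop_left above 0.05 N and contact force between ruler and stop_right above 0.05 N and x of each of stop_left, stop_right in the frame of ruler above 0.03 m and y of stop_left in the frame of ruler between -0.1 and 0.1 m and y of stop_right in the frame of ruler between -0.1 and 0.1 m).
It fails at once if a stop is rammed (over 40 N) (contact force between ruler and stop_left above 40 N or contact force between ruler and stop_right above 40 N).
It fails at once if a bystander is moved by more than 20 mm (distance of any of screwdriver, wrench, tape_roll, flux_jar, hammer, spray_can from where it was at the start of the episode above 0.02 m).
It also fails if it takes over 54 s, if anything falls off the work surface, if the arm or the gripper's body presses on something with over 40 N, if the wrist force passes 120 N, or if a joint passes its speed limit or range.

ROBOT

A 6-joint arm with a two-finger parallel gripper is mounted at the origin on the work surface. World frame = base frame: x ahead of the robot, y to its left, z up, the work surface at z = 0. Lengths are in m, angles in rad, forces in N, time in s.
With the tool pointing down it reaches from about 0.3 to 0.875 m from the base axis. Payload 6.4 kg.
Tool frame: the origin (TCP) lies midway between the tips of the shut fingers; the grasp point (between the pads) lies 19 mm behind it; z points along the fingers, y is the line along which they close (so a half turn about z gives the same grasp; the last joint's range is limited). The gripper opens to 85 mm and grips with 20 to 120 N. Pads are 22 mm wide; open, the fingers measure 114 mm over their backs; the gripper's body (76 mm by 85 mm) begins 54 mm behind the grasp point. The pads swing forward as they close: fully open they stand 13 mm farther back than shut.
Start: joints at [-1.455, 0.181, 1.607, -0, 1.354, -0.206], TCP at [0.182, -0.545, 0.231] pointing down, gripper open.
Joint ranges: [-2.99, 2.99], [-0.89, 2.07], [0.3, 2.58], [-1.14, 4.28], [0, 2.63], [-3.12, 3.12]. Speed limits (rad/s): [2.57, 2.57, 3.01, 3.14, 3.14, 3.14].

INTERFACE

Orientations are given as a unit quaternion [w, x, y, z].
In Python, from bench import sensors, vision, ctrl gives the robot as it stands.
- The arm moves only by the tool carry_out, never from a script. Its argument "deltas" is text: rows parted by semicolons, each of 7 numbers parted by spaces: the shift along the tool's x, y, z in mm, then the turn, a rotation vector about the tool's x, y, z in rad, then the closure, from 0 (fully open) to 1 (shut). In form: tx ty tz ax ay az claw; .... A call has 1 to 12 rows; each row is the pose to reach, as a shift and turn from the pose commanded when the call began, along the tool's axes at that moment; what a row does not reach only later rows make up. A row lasts 1/8 s, in which the tool goes at most 62.5 mm and 10.7 degrees, less where a joint would pass 70% of its speed; a pose out of reach is approached as far as the arm can. A call with a gripper value outside its range is refused whole. The fingers move at their own pace and stop on an object; the grip force is fixed at half the most. Time passes only in rows, so rows that repeat a pose let the fingers close. It gives the time, the measured TCP pose, the force, the opening and the grip force at its end, in the units of the state.
- sensors.get_obs(): the state, without advancing time (a new reading comes with each control period).
- vision.camera(name): name is "scene" or "top" or "wrist"; returns the picture (384x512x3 uint8, blue, green, red); there is no depth.
- vision.camera_model(name): a dict with "K" (3x3 intrinsics, pixels), "extrinsics" (4x4, takes a point from world to camera coordinates); the wrist camera has in their place "hand_eye" (4x4, takes a point from camera to tool coordinates, whose origin is the TCP and whose axes are the flange's). Camera axes: x right, y down, z forward; pixel columns grow to the right and rows downward; lengths in m; the calibration is good to about 2 mm. A picture is of the moment at which its call begins: read the wrist's pose just before it. camera_model takes no time and is no camera call.
- ctrl.hand_in(): hands the job in; it is judged then, once.
The state is a dict: "time_s": time; "q": joint angles; "dq": joint speeds; "joint_efforts": joint torques, N m; "eef_pos": TCP position; "eef_rot": TCP orientation; "wrist_force": force on the tool from outside, world axes, zero at the start; "torque": the same for the moment, N m; "opening": opening from 0.0 (shut) to 1.0 (fully open); "grasp_force": force on a finger pad.
Only numpy, scipy, OpenCV 4.12 (cv2) and the standard library are available. Lean on these libraries where they do the work, as an engineer would, in place of code of your own. Each camera call takes 0.05 s, during which the arm holds its last target. There are 200 camera calls.

## Working session

There is one attempt and no reset: what is moved stays moved. The work goes in short steps, Python scripts to look and compute and a tool call to move; the robot and the scene stay as the last step left them, time stands still between calls to the robot, and variables do not carry over. Pictures are saved under pics/ and viewed, at most 10 in all, crops included, and the job is handed in when it is done.

Besides the shell and the picture viewer there is one more tool, called after "Call:" as name(argument=value, ...) on one line, values as JSON. carry_out: Moves the arm, as the interface text tells. Its arguments: {"type":"object","properties":{"deltas":{"type":"string"}},"required":["deltas"]}

```bash
mkdir -p pics
python3 - <<'E'
from bench import sensors, vision
import cv2, numpy as np
for n in ("top","scene"):
    im=vision.camera(n); cv2.imwrite(f"pics/{n}0.png",im)
    m=vision.camera_model(n); print(n,np.round(m["K"],1).tolist(),np.round(m["extrinsics"],3).tolist())
print(np.round(vision.camera_model("wrist")["hand_eye"],3).tolist())
o=sensors.get_obs(); print(o)
a=cv2.imread("pics/top0.png"); cv2.imwrite("pics/top0b.png",cv2.resize(a,(800,600),interpolation=cv2.INTER_CUBIC))
E
```

```text
top [[457.7, 0.0, 257.1], [0.0, 457.7, 189.1], [0.0, 0.0, 1.0]] [[0.006, -1.0, 0.006, -0.005], [-0.988, -0.007, -0.154, 0.49], [0.154, -0.005, -0.988, 1.55], [0.0, 0.0, 0.0, 1.0]]
scene [[359.5, 0.0, 258.6], [0.0, 359.5, 194.8], [0.0, 0.0, 1.0]] [[0.613, 0.79, 0.005, -0.326], [0.453, -0.346, -0.822, -0.173], [-0.647, 0.506, -0.57, 1.478], [0.0, 0.0, 0.0, 1.0]]
[[-0.0, -0.947, -0.32, 0.081], [1.0, -0.0, 0.0, -0.002], [-0.0, -0.32, 0.947, -0.142], [0.0, 0.0, 0.0, 1.0]]
{'time_s': 0.1, 'q': array([-1.45528348e+00,  1.81479847e-01,  1.60787502e+00,  1.15951220e-05,
        1.35382056e+00, -2.06293930e-01]), 'dq': array([ 0.00088826, -0.00240238, -0.00258697,  0.00103862,  0.00296991,
       -0.00146153]), 'joint_efforts': array([ 6.59421403e-04, -4.45873189e+01, -3.52238095e+01, -2.43834393e-04,
        4.11676039e-03,  3.04065816e-05]), 'eef_pos': array([ 0.18182778, -0.54498124,  0.23048283]), 'eef_rot': array([-7.90312076e-04,  9.87082846e-01,  1.60208706e-01,  4.15638214e-05]), 'wrist_force': array([ 0.66998504, -0.37138096,  0.84366547]), 'torque': array([-0.02300504, -0.06576974, -0.04054982]), 'grasp_force': 0.0, 'opening': 0.9976168597863269}
```

View pics/top0b.png

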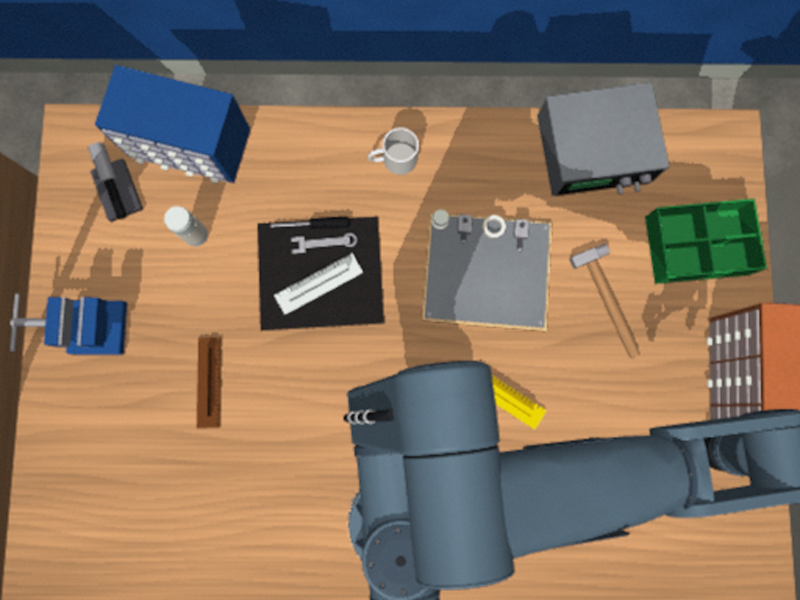

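View pics/scene0.png

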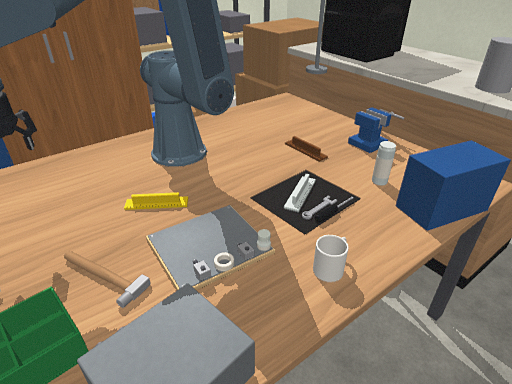

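The top view (800x600) shows the aluminium ruler on the mat at about (319,284). The panel's corners are near (430,216), (551,222), (547,329) and (424,319). The stops are at (464,225) and (521,230), with plungers pointing down in the image, towards the robot. The tape is at (494,226) and the jar at (440,218).

```bash
cat > h.py <<'E'
from bench import sensors, vision
import cv2, numpy as np
from scipy.spatial.transform import Rotation as Rn
def rot(q): return Rn.from_quat([q[1],q[2],q[3],q[0]])
def cam(name,o=None):
    m=vision.camera_model(name)
    if name=="wrist":
        T=np.eye(4);T[:3,:3]=rot(o["eef_rot"]).as_matrix();T[:3,3]=o["eef_pos"]
        return m["K"],np.linalg.inv(T@m["hand_eye"])
    return m["K"],m["extrinsics"]
def back(c,px,z):
    K,E=c; px=np.atleast_2d(px).astype(float)
    R,t=E[:3,:3],E[:3,3]; C=-R.T@t
    d=(R.T@np.linalg.inv(K)@np.c_[px,np.ones(len(px))].T).T
    return C+d*((z-C[2])/d[:,2])[:,None]
def proj(c,P):
    K,E=c; P=np.atleast_2d(P); p=(K@(E[:3,:3]@P.T+E[:3,3:])).T
    return p[:,:2]/p[:,2:]
def delta(o,pos,yaw):
    """tool down, tool x axis at world angle yaw -> tool-frame shift mm and rotvec"""
    R0=rot(o["eef_rot"]); x=np.array([np.cos(yaw),np.sin(yaw),0]); z=np.array([0,0,-1.])
    R1=Rn.from_matrix(np.c_[x,np.cross(z,x),z])
    return np.round(R0.inv().apply(np.array(pos)-o["eef_pos"])*1e3,1),np.round((R0.inv()*R1).as_rotvec(),3)
E
python3 - <<'E'
from h import *
c=cam("top"); s=512/800
f=lambda pts,z:np.round(back(c,np.array(pts)*s,z)[:,:2],3).tolist()
r=np.array(f([(283,313),(274,294),(353,254),(362,271)],.011));print("ruler",r.tolist(),r.mean(0))
d=r[1]-r[2];print("len",np.hypot(*d),"w",np.hypot(*(r[1]-r[0])),"yaw of y axis",np.degrees(np.arctan2(d[1],d[0])))
print("panel",f([(430,216),(551,222),(547,329),(424,319)],.018))
print("stops",f([(464,223),(521,227)],.042),"noses",f([(464,240),(519,250)],.024))
o=sensors.get_obs(); print(delta(o,[.42,.14,.25],0.),rot(o["eef_rot"]).as_matrix().round(2).tolist(), np.round(vision.camera_model("wrist")["K"],0).tolist())
E
```

```text
ruler [[0.453, 0.265], [0.496, 0.287], [0.59, 0.11], [0.55, 0.089]] [0.52225 0.18775]
len 0.2004120754844877 w 0.048301138702933254 yaw of y axis 117.97158458138142
panel [[0.678, -0.065], [0.666, -0.342], [0.42, -0.327], [0.441, -0.052]]
stops [[0.656, -0.141], [0.648, -0.269]] noses [[0.621, -0.142], [0.599, -0.267]]
(array([ 442.6, -574.5,  -18.5]), array([-0.002, -0.   ,  0.322])) [[0.95, 0.32, -0.0], [0.32, -0.95, 0.0], [0.0, -0.0, -1.0]] [[307.0, 0.0, 258.0], [0.0, 307.0, 196.0], [0.0, 0.0, 1.0]]
```

Run:
```python
from h import *
o=sensors.get_obs(); print(delta(o,[.54,-.21,.25],np.radians(83)))
```

```text
(array([ 445.7, -204.5,  -19.1]), array([-1.000e-03, -1.000e-03, -1.127e+00]))
```

Call:
carry_out(deltas="60 -25 -19 0 0 -0.14 0; 115 -50 -19 0 0 -0.28 0; 170 -77 -19 0 0 -0.42 0; 225 -103 -19 0 0 -0.56 0; 280 -128 -19 0 0 -0.70 0; 335 -154 -19 0 0 -0.84 0; 390 -180 -19 0 0 -0.98 0; 446 -204 -19 0 0 -1.127 0; 446 -204 -19 0 0 -1.127 0; 446 -204 -19 0 0 -1.127 0; 446 -204 -19 0 0 -1.127 0")

```text
time_s: 1.48
eef_pos: [0.5396, -0.2119, 0.2501]
eef_rot: [-0.0, 0.75, 0.662, -0.0]
wrist_force: [-1.1, -0.3, -0.1]
opening: 1.0
grasp_force: 0.0
```

Run:
```python
from h import *
import pickle
o=sensors.get_obs(); im=vision.camera("wrist"); cv2.imwrite("pics/w1.png",im); pickle.dump(o,open("w1.pkl","wb"))
print(o["eef_pos"],o["eef_rot"],o["wrist_force"],o["time_s"],o["dq"].round(3))
cv2.imwrite("pics/w1b.png",cv2.resize(im,(800,600),interpolation=cv2.INTER_CUBIC))
print(delta(o,[.5,.185,.25],np.radians(118)))
```

```text
[ 0.53955479 -0.21192893  0.25006692] [-2.42770521e-04  7.49658763e-01  6.61824467e-01 -2.33422839e-04] [-1.14177756 -0.25485879 -0.08244121] 1.475 [-0.007 -0.004 -0.     0.001  0.001  0.001]
(array([ 3.89e+02, -8.85e+01,  1.00e-01]), array([-0.001, -0.   , -0.613]))
```

View pics/w1b.png

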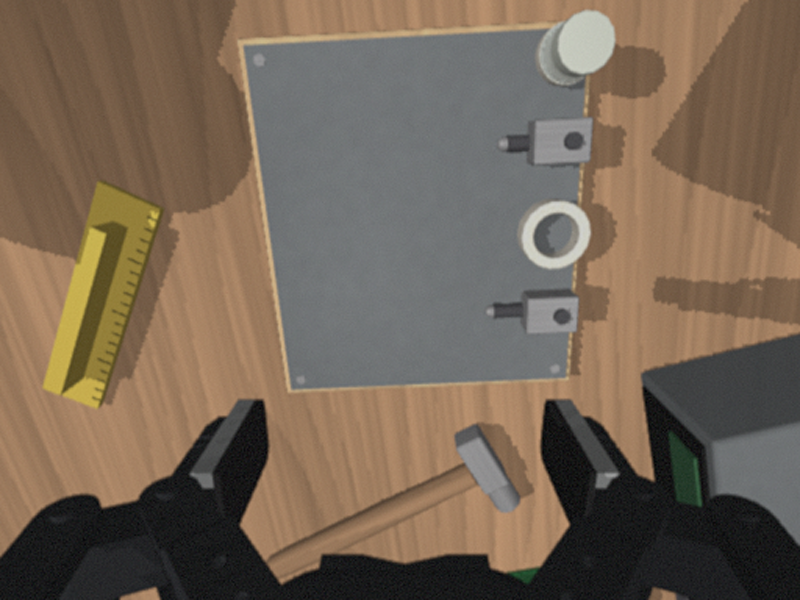

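The wrist picture shows both stops, with the left nose at (502,143) and the right nose at (490,311). The tape at (554,234) stands well behind the nose line. Next, over to the ruler.

Call:
carry_out(deltas="55 -13 0 0 0 -0.09 0; 110 -25 0 0 0 -0.18 0; 165 -38 0 0 0 -0.26 0; 220 -50 0 0 0 -0.35 0; 275 -63 0 0 0 -0.44 0; 330 -75 0 0 0 -0.52 0; 389 -88 0 0 0 -0.613 0; 389 -88 0 0 0 -0.613 0; 389 -88 0 0 0 -0.613 0; 389 -88 0 0 0 -0.613 0")

```text
time_s: 2.78
eef_pos: [0.5009, 0.1841, 0.2503]
eef_rot: [0.0, 0.515, 0.857, -0.0]
wrist_force: [-0.2, 0.2, -0.6]
opening: 1.0
grasp_force: 0.0
```

Run:
```python
from h import *
import pickle
c=cam("wrist",pickle.load(open("w1.pkl","rb"))); s=.64
f=lambda pts,z:np.round(back(c,np.array(pts)*s,z)[:,:2],4)
n=f([(500,143),(488,311)],.024); print("noses",n.tolist()); d=n[0]-n[1]; print("sep",np.hypot(*d),"ruler x yaw",np.degrees(np.arctan2(d[1],d[0]))-90)
print("blocks top corners",f([(533,118),(592,121),(590,165),(530,163)],.042).tolist(),f([(523,290),(575,293),(577,331),(526,333)],.042).tolist())
p=f([(240,40),(568,379),(290,391)],.018);print("panel",p.tolist())
print("tape top",f([(518,230),(590,237),(554,268)],.036).tolist())
o=sensors.get_obs(); im=vision.camera("wrist"); cv2.imwrite("pics/w2.png",im); pickle.dump(o,open("w2.pkl","wb"))
print(o["eef_pos"],o["time_s"],o["dq"].round(3))
cv2.imwrite("pics/w2b.png",cv2.resize(im,(800,600),interpolation=cv2.INTER_CUBIC))
```

```text
noses [[0.6181, -0.1363], [0.6005, -0.2648]]
sep 0.12969969159562406 ruler x yaw -7.798988788707291
blocks top corners [[0.638, -0.1226], [0.6779, -0.1295], [0.6765, -0.1584], [0.6348, -0.1518]] [[0.6257, -0.2444], [0.6651, -0.2518], [0.6663, -0.2834], [0.6264, -0.2802]]
panel [[0.4441, -0.0463], [0.6662, -0.3383], [0.4238, -0.3198]]
tape top [[0.6254, -0.1992], [0.6787, -0.2111], [0.6513, -0.2318]]
[0.50088268 0.18412353 0.2503168 ] 2.775 [-0.004  0.001 -0.001  0.005 -0.002  0.   ]
```

View pics/w2b.png

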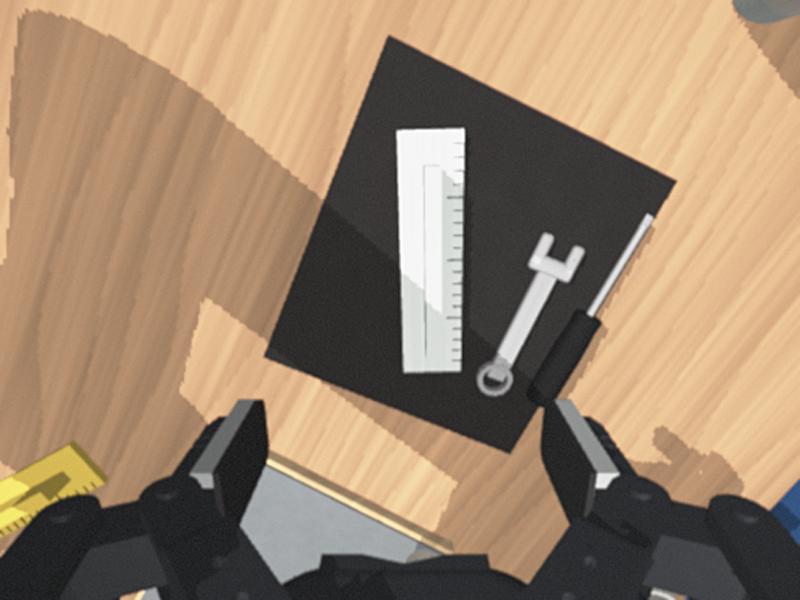

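The wrist picture shows the ruler upright with base corners (396,130), (464,128), (461,372) and (403,374). The ticks are on the right, the tool's +y side, as expected. The wrench lies about 60 px to the right, so I'll go down with the fingers partly closed.

Run:
```python
from h import *
import pickle
o=pickle.load(open("w2.pkl","rb")); c=cam("wrist",o); s=.64
f=lambda pts,z:np.round(back(c,np.array(pts)*s,z)[:,:2],4)
r=f([(396,130),(464,128),(461,372),(403,374)],.011); print(r.tolist(),r.mean(0))
L=(r[0]+r[1]-r[2]-r[3])/2; print(np.hypot(*L),np.hypot(*(r[0]-r[1])),np.hypot(*(r[2]-r[3])),"yaw y",np.degrees(np.arctan2(L[1],L[0])))
rib=f([(424,165),(441,165)],.041);print("rib end",rib.tolist(), np.hypot(*(rib[0]-rib[1])))
yaw=np.arctan2(L[1],L[0]); m=r.mean(0)
print(delta(o,[*m,.08],yaw),delta(o,[*m,.016],yaw))
# rib prediction check
for zz in (.011,.041): print(proj(c,[*m,zz])/s)
```

```text
[[0.4505, 0.2637], [0.4947, 0.2888], [0.5942, 0.1129], [0.5499, 0.0872]] [0.522325 0.18815 ]
0.20232830375407193 0.05082961735051718 0.05121503685442383 yaw y 119.44105353373938
rib end [[0.4794, 0.252], [0.49, 0.2576]] 0.011988327656516563
(array([ -6.4,  20.8, 170.3]), array([-0.   ,  0.   , -0.026])) (array([ -6.4,  20.8, 234.3]), array([-0.   ,  0.   , -0.026]))
[[431.05445178 261.12640939]]
[[433.19215614 270.3432173 ]]
```

Call:
carry_out(deltas="-3 10 55 0 0 -0.026 0.5; -6 21 110 0 0 -0.026 0.5; -6 21 160 0 0 -0.026 0.5; -6 21 195 0 0 -0.026 0.5; -6 21 215 0 0 -0.026 0.5; -6 21 228 0 0 -0.026 0.5; -6 21 234 0 0 -0.026 0.5; -6 21 234 0 0 -0.026 0.5")

```text
time_s: 3.82
eef_pos: [0.5222, 0.1903, 0.0166]
eef_rot: [0.0, 0.503, 0.864, 0.0]
wrist_force: [-0.1, -1.0, 0.1]
opening: 0.499
grasp_force: 0.0
```

Call:
carry_out(deltas="0 0 0 0 0 0 1; 0 0 0 0 0 0 1; 0 0 0 0 0 0 1; 0 0 0 0 0 0 1; 0 0 0 0 0 0 1")

```text
time_s: 4.45
eef_pos: [0.5226, 0.1907, 0.0173]
eef_rot: [0.001, 0.503, 0.864, 0.0]
wrist_force: [-1.0, -1.3, 5.4]
opening: 0.123
grasp_force: 61.0
```

Call:
carry_out(deltas="0 0 -15 0 0 0 1; 0 0 -50 0 0 0 1; 0 0 -90 0 0 0 1; 0 0 -90 0 0 0 1; 0 0 -90 0 0 0 1")

```text
time_s: 5.08
eef_pos: [0.521, 0.1904, 0.1057]
eef_rot: [-0.0, 0.503, 0.864, -0.0]
wrist_force: [-0.3, -0.0, -2.6]
opening: 0.128
grasp_force: 59.9
```

Run:
```python
from h import *
o=sensors.get_obs(); print(o["eef_pos"],o["wrist_force"],o["opening"])
n=np.array([.6093,-.2006]);a=np.radians(-7.8);u=np.array([np.cos(a),np.sin(a)])
print(delta(o,[*(n-.049*u),.1],a+np.pi/2))
im=vision.camera("wrist"); cv2.imwrite("pics/w3.png",im)
```

```text
[0.52099363 0.19044418 0.1057171 ] [-2.88455333e-01 -8.66745512e-04 -2.63401039e+00] 0.12786461357325932
(array([-353.8, -155.5,    5.7]), array([-0.001, -0.   ,  0.653]))
```

View pics/w3.png

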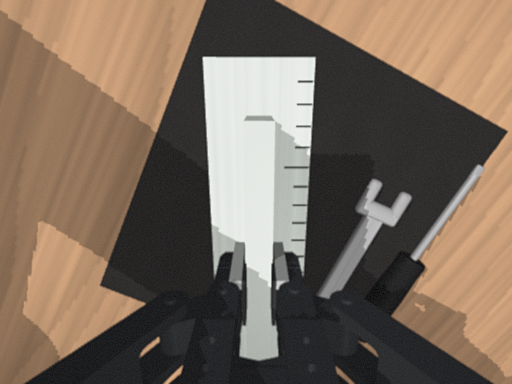

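The ruler hangs straight in the jaws, aligned with the tool, and the lift reads about 0.27 kg. Carrying it to the panel.

Call:
carry_out(deltas="-40 -17 0 0 0 0.07 1; -85 -37 0 0 0 0.16 1; -130 -57 0 0 0 0.24 1; -175 -77 0 0 0 0.32 1; -220 -97 0 0 0 0.41 1; -265 -116 0 0 0 0.49 1; -310 -136 0 0 0 0.57 1; -354 -155.5 6 0 0 0.653 1; -354 -155.5 6 0 0 0.653 1; -354 -155.5 6 0 0 0.653 1; -354 -155.5 6 0 0 0.653 1")

```text
time_s: 6.5
eef_pos: [0.561, -0.1926, 0.0995]
eef_rot: [-0.001, 0.753, 0.658, -0.0]
wrist_force: [0.1, -0.0, -2.7]
opening: 0.124
grasp_force: 59.8
```

Call:
carry_out(deltas="0 0 20 0 0 0 1; 0 0 40 0 0 0 1; 0 0 55 0 0 0 1; 0 0 61 0 0 0 1; 0 0 64 0 0 0 1; 0 0 64 0 0 0 1")

```text
time_s: 7.25
eef_pos: [0.5619, -0.1943, 0.0365]
eef_rot: [0.0, 0.754, 0.657, 0.0]
wrist_force: [0.5, -0.4, -2.2]
opening: 0.131
grasp_force: 59.9
```

Call:
carry_out(deltas="0 0 1 0 0 0 1; 0 0 2 0 0 0 1; 0 0 3 0 0 0 1; 0 0 3 0 0 0 1")

```text
time_s: 7.75
eef_pos: [0.5616, -0.1941, 0.0333]
eef_rot: [-0.0, 0.754, 0.657, -0.0]
wrist_force: [-0.2, 0.2, -2.5]
opening: 0.124
grasp_force: 59.9
```

Run:
```python
from h import *
o=sensors.get_obs(); print(o["eef_pos"],o["wrist_force"],o["torque"])
im=vision.camera("wrist"); cv2.imwrite("pics/w4.png",im)
```

```text
[ 0.56155081 -0.19405602  0.03325737] [-0.18084418  0.16278797 -2.5182099 ] [-0.00477573  0.00439938  0.00172905]
```

View pics/w4.png

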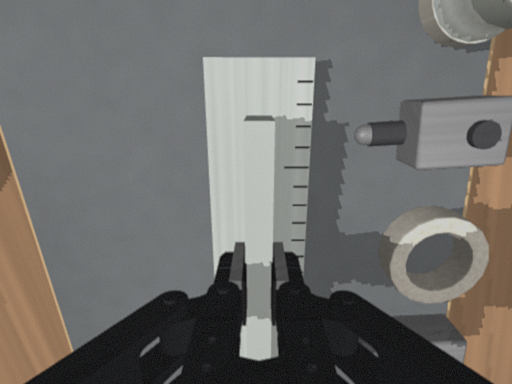

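The ruler is level just above the panel. Its edge is at column 313 and the left nose at (357,134), so the gap is about 21 mm. I'll touch down.

Call:
carry_out(deltas="0 0 1 0 0 0 1; 0 0 1 0 0 0 1; 0 0 2 0 0 0 1; 0 0 2 0 0 0 1")

```text
time_s: 8.3
eef_pos: [0.5617, -0.1941, 0.0324]
eef_rot: [0.0, 0.753, 0.657, -0.0]
wrist_force: [-3.8, 2.5, 6.9]
opening: 0.128
grasp_force: 61.2
```

Call:
carry_out(deltas="0 0 -1 0 0 0 1; 0 3 -1 0 0 0 1; 0 6 -1 0 0 0 1; 0 9 -1 0 0 0 1; 0 12 -1 0 0 0 1; 0 12 -1 0 0 0 1")

```text
time_s: 9.05
eef_pos: [0.5741, -0.1959, 0.0324]
eef_rot: [0.0, 0.754, 0.657, 0.0]
wrist_force: [-1.8, 0.8, 1.9]
opening: 0.127
grasp_force: 60.5
```

Run:
```python
from h import *
import pickle
o=sensors.get_obs(); print(o["eef_pos"],o["wrist_force"],o["torque"])
im=vision.camera("wrist"); cv2.imwrite("pics/w5.png",im); pickle.dump(o,open("w5.pkl","wb"))
```

```text
[ 0.57413328 -0.19591005  0.03240144] [-1.8272471   0.77288022  1.87330903] [-0.03287496  0.27336649  0.01707304]
```

View pics/w5.png

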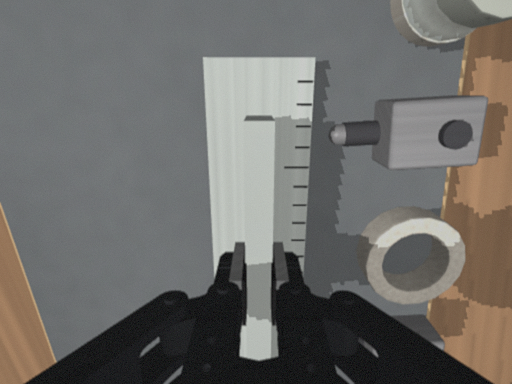

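The gap to the left nose is now about 8 mm (edge at column 313, nose at 330), and the ruler is square to the tool. Next I'll release, rise and go behind it with shut fingers.

Call:
carry_out(deltas="0 0 -0.5 0 0 0 0.75; 0 0 -1 0 0 0 0.75; 0 0 -1 0 0 0 0.7; 0 0 -1 0 0 0 0.7; 0 0 -20 0 0 0 0.7; 0 0 -50 0 0 0 0.7; 0 -30 -50 0 0 0 0.9; 0 -65 -50 0 0 0 1; 0 -65 -50 0 0 0 1; 0 -65 -30 0 0 0 1; 0 -65 -10 0 0 0 1; 0 -65 0 0 0 0 1")

```text
time_s: 10.6
eef_pos: [0.5098, -0.1871, 0.0323]
eef_rot: [0.0, 0.754, 0.657, 0.0]
wrist_force: [-0.5, -0.1, 0.8]
opening: 0.004
grasp_force: 0.0
```

Run:
```python
from h import *
import pickle
o=sensors.get_obs(); print(o["eef_pos"],o["wrist_force"],o["torque"],o["opening"])
im=vision.camera("wrist"); cv2.imwrite("pics/w6.png",im); pickle.dump(o,open("w6.pkl","wb"))
```

```text
[ 0.50981281 -0.18713752  0.03225107] [-0.45290824 -0.1227148   0.79204116] [ 0.03749831  0.00752031 -0.00026504] 0.0040568841043412155
```

View pics/w6.png

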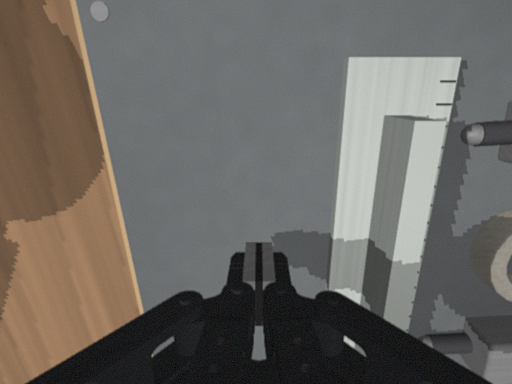

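The ruler lies where it was left, with the left nose at (464,135) just clear of its edge. The shut fingers are about 40 mm behind its rear edge. I'll lower and approach.

Call:
carry_out(deltas="0 0 5 0 0 0 1; 0 0 10.5 0 0 0 1; 0 8 10.5 0 0 0 1; 0 16 10.5 0 0 0 1; 0 20 10.5 0 0 0 1; 0 22 10.5 0 0 0 1; 0 24 10.5 0 0 0 1; 0 25 10.5 0 0 0 1")

```text
time_s: 11.65
eef_pos: [0.5338, -0.1902, 0.0218]
eef_rot: [-0.0, 0.754, 0.657, -0.0]
wrist_force: [-0.2, -0.2, 0.6]
opening: 0.005
grasp_force: 0.0
```

Call:
carry_out(deltas="0 1 0 0 0 0 1; 0 2 0 0 0 0 1; 0 3 0 0 0 0 1; 0 4 0 0 0 0 1; 0 4 0 0 0 0 1")

```text
time_s: 12.28
eef_pos: [0.5379, -0.1908, 0.0218]
eef_rot: [0.0, 0.754, 0.657, 0.0]
wrist_force: [0.4, -0.5, -0.2]
opening: -0.001
grasp_force: 0.0
```

Call:
carry_out(deltas="0 1 0 0 0 0 1; 0 2 0 0 0 0 1; 0 3 0 0 0 0 1; 0 4 0 0 0 0 1; 0 5 0 0 0 0 1; 0 5 0 0 0 0 1")

```text
time_s: 13.02
eef_pos: [0.5428, -0.1915, 0.0218]
eef_rot: [-0.0, 0.754, 0.657, -0.0]
wrist_force: [0.3, 0.1, 0.3]
opening: 0.0
grasp_force: 0.0
```

Call:
carry_out(deltas="0 1 0 0 0 0 1; 0 2 0 0 0 0 1; 0 3 0 0 0 0 1; 0 3 0 0 0 0 1")

```text
time_s: 13.52
eef_pos: [0.5458, -0.1918, 0.0217]
eef_rot: [-0.0, 0.754, 0.657, 0.0]
wrist_force: [-3.7, 0.3, 2.0]
opening: 0.002
grasp_force: 1.6
```

Call:
carry_out(deltas="0 1 0 0 0 0 1; 0 2 0 0 0 0 1; 0 3 0 0 0 0 1; 0 4 0 0 0 0 1; 0 4 0 0 0 0 1")

```text
time_s: 14.15
eef_pos: [0.55, -0.1925, 0.0218]
eef_rot: [0.0, 0.754, 0.657, 0.0]
wrist_force: [-2.2, -0.3, -0.6]
opening: -0.002
grasp_force: 0.8
```

Call:
carry_out(deltas="0 0.7 0 0 0 0 1; 0 1.4 0 0 0 0 1; 0 2 0 0 0 0 1; 0 2 0 0 0 0 1")

```text
time_s: 14.65
eef_pos: [0.5518, -0.1927, 0.0218]
eef_rot: [0.0, 0.754, 0.657, 0.0]
wrist_force: [-1.7, -0.6, -0.3]
opening: 0.002
grasp_force: 0.8
```

Call:
carry_out(deltas="0 0.7 0 0 0 0 1; 0 1.4 0 0 0 0 1; 0 2 0 0 0 0 1; 0 2 0 0 0 0 1")

```text
time_s: 15.15
eef_pos: [0.5535, -0.1929, 0.0217]
eef_rot: [-0.0, 0.754, 0.657, -0.0]
wrist_force: [-3.2, -0.1, 0.7]
opening: 0.003
grasp_force: 1.8
```

Call:
carry_out(deltas="0 0.5 0 0 0 0 1; 0 1 0 0 0 0 1; 0 1.5 0 0 0 0 1; 0 1.5 0 0 0 0 1")

```text
time_s: 15.65
eef_pos: [0.5551, -0.1931, 0.0217]
eef_rot: [-0.0, 0.754, 0.657, -0.0]
wrist_force: [-4.8, 0.6, 2.1]
opening: -0.001
grasp_force: 2.4
```

Call:
carry_out(deltas="0 0.5 0 0 0 0 1; 0 1 0 0 0 0 1; 0 1.5 0 0 0 0 1; 0 1.5 0 0 0 0 1")

```text
time_s: 16.15
eef_pos: [0.5563, -0.1932, 0.0217]
eef_rot: [-0.0, 0.754, 0.657, -0.0]
wrist_force: [-4.6, 0.6, 3.4]
opening: -0.002
grasp_force: 3.0
```

Call:
carry_out(deltas="0 0.5 0 0 0 0 1; 0 1 0 0 0 0 1; 0 1 0 0 0 0 1")

```text
time_s: 16.52
eef_pos: [0.5567, -0.1933, 0.0217]
eef_rot: [-0.001, 0.753, 0.657, -0.001]
wrist_force: [-7.5, 1.1, 5.5]
opening: 0.002
grasp_force: 4.1
```

Call:
carry_out(deltas="0 0.5 0 0 0 0 1; 0 1 0 0 0 0 1; 0 1 0 0 0 0 1; 0 1 0 0 0 0 1")

```text
time_s: 17.02
eef_pos: [0.557, -0.1933, 0.0216]
eef_rot: [-0.002, 0.753, 0.658, -0.001]
wrist_force: [-11.0, 1.0, 7.4]
opening: -0.0
grasp_force: 5.6
```

Run:
```python
from h import *
o=sensors.get_obs(); print(o["eef_pos"],o["wrist_force"],o["torque"],o["grasp_force"],o["opening"])
im=vision.camera("wrist"); cv2.imwrite("pics/w7.png",im)
```

```text
[ 0.55695805 -0.19325213  0.02162839] [-10.98390207   0.9843736    7.43061098] [0.32559816 1.82960443 0.04867901] 5.5658648908138275 -7.037778518859822e-05
```

View pics/w7.png

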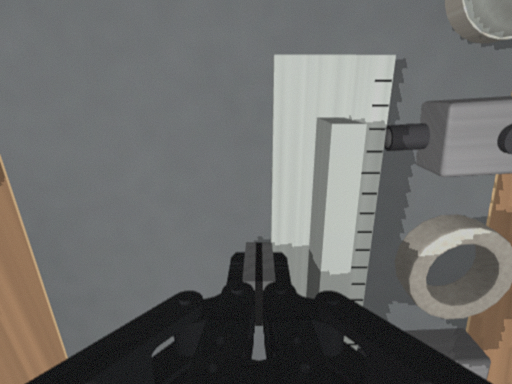

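At 11 N steady in the middle, the left nose at about (388,138) bears on the edge. The right stop is hidden behind the gripper. Next I'll push nearer the right stop.

Call:
carry_out(deltas="0 -3 0 0 0 0 1; 0 -8 0 0 0 0 1; -20 -8 0 0 0 0 1; -45 -8 0 0 0 0 1; -45 -8 0 0 0 0 1; -45 -5 0 0 0 0 1; -45 -4 0 0 0 0 1; -45 -3 0 0 0 0 1; -45 -3 0 0 0 0 1")

```text
time_s: 18.2
eef_pos: [0.5492, -0.2374, 0.0217]
eef_rot: [-0.001, 0.753, 0.658, -0.0]
wrist_force: [-3.5, 0.3, 2.1]
opening: -0.001
grasp_force: 1.5
```

Call:
carry_out(deltas="0 0.5 0 0 0 0 1; 0 1 0 0 0 0 1; 0 1.5 0 0 0 0 1; 0 1.5 0 0 0 0 1")

```text
time_s: 18.7
eef_pos: [0.5499, -0.2376, 0.0216]
eef_rot: [-0.001, 0.753, 0.658, -0.001]
wrist_force: [-6.5, -0.1, 4.8]
opening: 0.002
grasp_force: 3.4
```

Call:
carry_out(deltas="0 0.5 0 0 0 0 1; 0 1 0 0 0 0 1; 0 1 0 0 0 0 1")

```text
time_s: 19.08
eef_pos: [0.5504, -0.2377, 0.0216]
eef_rot: [-0.002, 0.753, 0.658, -0.001]
wrist_force: [-7.7, 0.3, 6.1]
opening: -0.004
grasp_force: 4.2
```

Call:
carry_out(deltas="0 0.5 0 0 0 0 1; 0 1 0 0 0 0 1; 0 1 0 0 0 0 1; 0 1 0 0 0 0 1")

```text
time_s: 19.58
eef_pos: [0.5506, -0.2378, 0.0215]
eef_rot: [-0.002, 0.753, 0.658, -0.001]
wrist_force: [-11.9, 0.6, 8.2]
opening: 0.001
grasp_force: 5.9
```

Call:
carry_out(deltas="0 0.5 0 0 0 0 1; 0 0.5 0 0 0 0 1; 0 0.5 0 0 0 0 1")

```text
time_s: 19.95
eef_pos: [0.5507, -0.2377, 0.0215]
eef_rot: [-0.003, 0.753, 0.658, -0.002]
wrist_force: [-13.4, 0.9, 10.0]
opening: -0.003
grasp_force: 6.8
```

Call:
carry_out(deltas="0 -4 0 0 0 0 1; 0 -9 0 0 0 0 1; 45 -9 0 0 0 0 1; 90 -9 0 0 0 0 1; 90 -9 0 0 0 0 1; 90 -6 0 0 0 0 1; 90 -5 0 0 0 0 1; 90 -4 0 0 0 0 1; 90 -4 0 0 0 0 1")

```text
time_s: 21.08
eef_pos: [0.5614, -0.1494, 0.0216]
eef_rot: [-0.0, 0.754, 0.657, -0.0]
wrist_force: [-2.3, -0.6, 1.4]
opening: 0.003
grasp_force: 1.2
```

Call:
carry_out(deltas="0 0.5 0 0 0 0 1; 0 1 0 0 0 0 1; 0 1.5 0 0 0 0 1; 0 1.5 0 0 0 0 1")

```text
time_s: 21.58
eef_pos: [0.5629, -0.1487, 0.0216]
eef_rot: [-0.0, 0.753, 0.657, -0.0]
wrist_force: [-5.2, -0.3, 1.7]
opening: 0.0
grasp_force: 2.3
```

Call:
carry_out(deltas="0 0.5 0 0 0 0 1; 0 1 0 0 0 0 1; 0 1 0 0 0 0 1")

```text
time_s: 21.95
eef_pos: [0.5631, -0.1487, 0.0216]
eef_rot: [-0.001, 0.753, 0.658, -0.001]
wrist_force: [-7.9, -0.4, 4.0]
opening: -0.001
grasp_force: 4.0
```

Call:
carry_out(deltas="0 0.5 0 0 0 0 1; 0 1 0 0 0 0 1; 0 1.2 0 0 0 0 1; 0 1.2 0 0 0 0 1")

```text
time_s: 22.45
eef_pos: [0.5633, -0.1487, 0.0215]
eef_rot: [-0.002, 0.753, 0.658, -0.001]
wrist_force: [-12.1, 0.3, 8.1]
opening: -0.003
grasp_force: 6.0
```

Call:
carry_out(deltas="0 -4 0 0 0 0 1; 0 -9 0 0 0 0 1; -45 -9 0 0 0 0 1; -90 -9 0 0 0 0 1; -90 -9 0 0 0 0 1; -90 -5 0 0 0 0 1; -90 -4 0 0 0 0 1; -90 -3 0 0 0 0 1; -90 -2 0 0 0 0 1; -90 -2 0 0 0 0 1")

```text
time_s: 23.7
eef_pos: [0.5504, -0.2371, 0.0216]
eef_rot: [-0.001, 0.753, 0.658, -0.001]
wrist_force: [-5.1, -1.5, 3.3]
opening: -0.002
grasp_force: 2.6
```

Call:
carry_out(deltas="0 0.5 0 0 0 0 1; 0 1 0 0 0 0 1; 0 1.5 0 0 0 0 1; 0 1.5 0 0 0 0 1")

```text
time_s: 24.2
eef_pos: [0.5508, -0.2372, 0.0215]
eef_rot: [-0.002, 0.753, 0.658, -0.001]
wrist_force: [-10.6, -1.4, 6.3]
opening: -0.0
grasp_force: 5.0
```

Both ends are solid at the same positions. I'll withdraw gently, rise and look.

Call:
carry_out(deltas="0 -2 0 0 0 0 1; 0 -4 0 0 0 0 1; 0 -8 0 0 0 0 1; 0 -30 0 0 0 0 1; 0 -50 -30 0 0 0 1; 0 -50 -90 0 0 0 1; 20 -50 -150 0 0 0 1; 40 -10 -190 0 0 0 1; 40 0 -190 0 0 0 1; 40 0 -190 0 0 0 1; 40 0 -190 0 0 0 1")

```text
time_s: 25.58
eef_pos: [0.5565, -0.1983, 0.2095]
eef_rot: [-0.002, 0.754, 0.657, -0.001]
wrist_force: [-0.1, 0.1, -0.3]
opening: -0.003
grasp_force: 0.0
```

Run:
```python
from h import *
o=sensors.get_obs(); im=vision.camera("wrist"); print(o["eef_pos"],o["time_s"],o["wrist_force"])
cv2.imwrite("pics/w8.png",im); cv2.imwrite("pics/w8b.png",cv2.resize(im[20:320,150:500],(800,686),interpolation=cv2.INTER_CUBIC)[:600])
```

```text
[ 0.55647947 -0.19825802  0.20950263] 25.575 [-0.13012354  0.07621784 -0.26011559]
```

View pics/w8b.png

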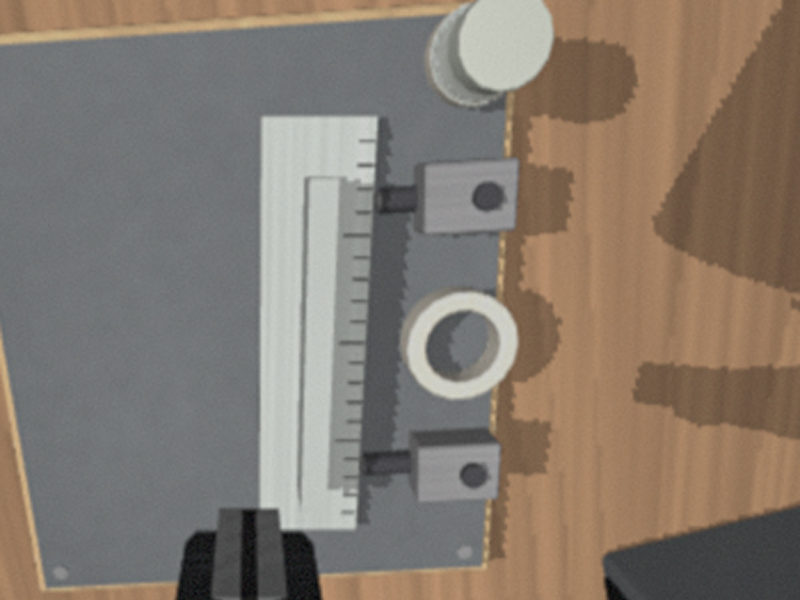

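The picture shows both plunger noses against the graduated edge, left at about (378,200) and right at (362,463). Both are within the ruler's length, and the tape and jar have not moved. Handing in.

```bash
python3 -c "
from bench import ctrl; print(ctrl.hand_in())"
```

```text
the job is handed in; nothing more can be done
None
```

The ruler is lying flat on the panel, let go, and in the last picture its graduated edge touches both plungers; I handed the job in at about 26 s, and the hand-in gave no verdict.

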